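Load the dry-block heater in the carrier's sample order

ROBOT

A 6-joint arm with a two-finger parallel gripper is mounted at the origin on a cart in front of the work surface, level with it; the furniture and walls round the work are solid. World frame = base frame: x ahead of the robot, y to its left, z up, the work surface at z = 0. Lengths are in m, angles in degrees, forces in N, time in s.
With the tool pointing down it reaches from about 0.4 to 0.825 m from the base axis. Payload 7 kg.
Tool frame: the origin (TCP) lies on the centre line of the jaws, within the pads' length; the fingertips stand 8 mm ahead of it and the grasp point (between the pads) lies 11 mm behind it; z points along the fingers, y is the line along which they close (so a half turn about z gives the same grasp; the last joint's range is limited). The gripper opens to 88 mm and grips with 3 to 60 N. Pads are 19 mm wide; open, the fingers measure 130 mm over their backs; the gripper's body (78 mm by 193 mm) begins 47 mm behind the grasp point.
Start: joints at [92.71, 20.546, 0.682, 0, -70.136, -16.507], TCP at [0.161, 0.655, 0.201] pointing down, gripper open.
Joint ranges: [-176.03, 176.03], [-82.01, 121.73], [-58.28, 71.71], [-173.87, 95.51], [-174.79, -0.11], [-173.66, 173.66]. Speed limits (degrees/s): [136.94, 136.94, 172.46, 180, 180, 180].

INTERFACE

Orientations are given as [roll, pitch, yaw] about the fixed x, y, z axes, in that order (R = Rz(yaw) Ry(pitch) Rx(roll)).
In Python, from plant import r gives the robot as it stands.
- The arm moves only by the tool carry_out, never from a script. Its argument "targets" is a list of rows, each a list of 6 numbers: the shift along the tool's x, y, z scaled (see below), then the turn, a rotation vector about the tool's x, y, z scaled (see below). A call has 1 to 5 rows; each row shifts and turns the commanded pose from where the row before left it, along the tool's axes as they then stand; what a row does not reach is not made up. The controller multiplies each number of a shift by 0.5 m and each number of a turn by 60 degrees. A row lasts 1/8 s, in which the tool goes at most 62.5 mm and 10.7 degrees, less where a joint would pass 70% of its speed; a pose out of reach is approached as far as the arm can. A call with a number of a shift or a turn outside -1 to 1 is refused whole. A call with a gripper value outside its range is refused whole. "hand" is the opening, from 0 (shut) to 1 (fully open), set as the call begins (left out, the last holds). The fingers move at their own pace and stop on an object; "squeeze" is the grip in N (left out, the last holds). Time passes only in rows, so rows that do not move let the fingers close. It gives the time, the measured TCP pose, the force, the opening and the grip force at its end, in the units of the state.
- r.get_state(): the state, without advancing time (a new reading comes with each control period).
- r.capture(name): name is "scene" or "top" or "wrist"; returns the picture (480x640x3 uint8, red, green, blue); there is no depth.
- r.camera_info(name): a dict with "K" (3x3 intrinsics, pixels), "eye" and "attitude" of the camera in the world. Camera axes: x right, y down, z forward; pixel columns grow to the right and rows downward; lengths in m; the calibration is good to about 2 mm. A picture is of the moment at which its call begins: read the wrist's pose just before it. camera_info takes no time and is no camera call; for the wrist camera it gives the pose at the moment of the call.
- r.close_job(): hands the job in; it is judged then, once.
The state is a dict: "time_s": time; "joints": joint angles; "qd": joint speeds; "joint_torque": joint torques, N m; "tcp_pos": TCP position; "eef_rot": TCP orientation; "contact_force": force on the tool from outside, world axes, zero at the start; "moment": the same for the moment, N m; "gripper_width": finger opening in m; "gripper_force": force on a finger pad.
Only numpy, scipy, OpenCV 4.12 (cv2) and the standard library are available. Lean on these libraries where they do the work, as an engineer would, in place of code of your own. Each camera call takes 0.05 s, during which the arm holds its last target. There are 200 camera calls.

TASK

The samples are known only by their order, so transfer the four capped tubes from the white carrier to the dry-block heater without changing it: the tube next to the carrier's black handle goes into the bore next to the heater's black dial, the second tube into the second bore, and so on. Their heating times start one after another, so load them in that order, beginning with the tube at the handle. Keep the tubes upright all the while, and leave each one standing right down in its bore.

Things in the scene. Friction and masses are not known exactly. Their poses are not given: they have to be found in the camera images.
- tube_red: clear 50 ml self-standing sample tube with a red ribbed screw cap, upright and loose: 130 mm tall, tube 31 mm across (28 mm at its foot), cap 34 mm across and the topmost 14 mm; about 90 g, mostly in its foot. Origin: centre of its underside; z up along the tube
- tube_yellow: clear 50 ml self-standing sample tube with a yellow ribbed screw cap, upright and loose: 130 mm tall, tube 31 mm across (28 mm at its foot), cap 34 mm across and the topmost 14 mm; about 90 g, mostly in its foot. Origin: centre of its underside; z up along the tube
- tube_green: clear 50 ml self-standing sample tube with a green ribbed screw cap, upright and loose: 130 mm tall, tube 31 mm across (28 mm at its foot), cap 34 mm across and the topmost 14 mm; about 90 g, mostly in its foot. Origin: centre of its underside; z up along the tube
- tube_blue: clear 50 ml self-standing sample tube with a blue ribbed screw cap, upright and loose: 130 mm tall, tube 31 mm across (28 mm at its foot), cap 34 mm across and the topmost 14 mm; about 90 g, mostly in its foot. Origin: centre of its underside; z up along the tube
- block_red: grey open-sided plastic tube block, 48 x 48 x 56 mm, fixed, that holds the red-capped tube at the start. The four blocks look alike and stand in a row in the carrier, 50 mm apart. Origin: centre of its underside, 8 mm above the bench; 37 mm square opening, floor 5 mm above the origin (a tube in it has its underside 13 mm and its cap's top 143 mm above the bench)
- block_yellow: grey open-sided plastic tube block, 48 x 48 x 56 mm, fixed, that holds the yellow-capped tube at the start. The four blocks look alike and stand in a row in the carrier, 50 mm apart. Origin: centre of its underside, 8 mm above the bench; 37 mm square opening, floor 5 mm above the origin (a tube in it has its underside 13 mm and its cap's top 143 mm above the bench)
- block_green: grey open-sided plastic tube block, 48 x 48 x 56 mm, fixed, that holds the green-capped tube at the start. The four blocks look alike and stand in a row in the carrier, 50 mm apart. Origin: centre of its underside, 8 mm above the bench; 37 mm square opening, floor 5 mm above the origin (a tube in it has its underside 13 mm and its cap's top 143 mm above the bench)
- block_blue: grey open-sided plastic tube block, 48 x 48 x 56 mm, fixed, that holds the blue-capped tube at the start. The four blocks look alike and stand in a row in the carrier, 50 mm apart. Origin: centre of its underside, 8 mm above the bench; 37 mm square opening, floor 5 mm above the origin (a tube in it has its underside 13 mm and its cap's top 143 mm above the bench)
- carrier: white shallow tray, 252 x 62 mm, fixed flat on the bench, with a black bail handle (54 mm high) across one end. Origin: on its underside, centre of the row of blocks; x along the row towards the handle. Block places at x = +75 (first, next to the handle), +25, -25, -75 mm (last); handle at x = +125 mm
- heat_block: dry-block heater, fixed: white housing 231 x 68 x 50 mm, aluminium block (66 mm high) with a row of four bores, black dial at one end. Origin: on its underside, centre of the row of bores; x along the row to the dial, z up. Bores at x = +75 (first, next to the dial), +25, -25, -75 mm (last), y = 0; 39 mm wide, 4 mm chamfer, mouth at z = 66 mm, floor at z = 10 mm

How it is judged:
By the outcome, as a careful person would: the job done as asked, in the order asked, and still so for the second after the job is handed in, with the robot touching nothing.
It also fails if it takes over 106 s, if anything falls off the work surface, if the arm or the gripper's body presses on something with over 40 N, if the wrist force passes 120 N, or if a joint passes its speed limit or range.

## Working session

There is one attempt and no reset: what is moved stays moved. The work goes in short steps, Python scripts to look and compute and a tool call to move; the robot and the scene stay as the last step left them, time stands still between calls to the robot, and variables do not carry over. Pictures are saved under pics/ and viewed, at most 14 in all, crops included, and the job is handed in when it is done.

Besides the shell and the picture viewer there is one more tool, called after ">>>" as name([rows], argument=value, ...), one row to a line, values as JSON. carry_out: Moves the arm, as the interface text tells. Its arguments: {"type":"object","properties":{"targets":{"type":"array","items":{"type":"array","items":{"type":"number","minimum":-1,"maximum":1}}},"hand":{"type":"number"},"squeeze":{"type":"number"}},"required":["targets"]}

```bash
mkdir -p pics
python3 - <<'E'
from plant import r
import cv2
s=r.get_state();print({k:s[k] for k in('time_s','tcp_pos','eef_rot','gripper_width','contact_force')})
for n in('scene','top'):
    cv2.imwrite(f'pics/{n}0.png',r.capture(n)[:,:,::-1]);print(n,r.camera_info(n))
print(r.camera_info('wrist'))
E
```

```text
{'time_s': 0.0, 'tcp_pos': array([0.16089023, 0.65500064, 0.20000766]), 'eef_rot': array([ 1.79903583e+02, -9.90637944e-03, -1.38033524e+01]), 'gripper_width': 0.08764629974887585, 'contact_force': array([0.02430065, 0.40572226, 0.53777316])}
scene {'K': array([[454.59421099,   0.        , 318.44205372],
       [  0.        , 454.59421099, 236.98923512],
       [  0.        ,   0.        ,   1.        ]]), 'eye': array([0.0234943 , 0.11287119, 0.63221857]), 'attitude': array([-1.33494254e+02,  1.26676290e-01, -1.23020115e+02])}
top {'K': array([[504.25931817,   0.        , 317.81025354],
       [  0.        , 504.25931817, 239.64444693],
       [  0.        ,   0.        ,   1.        ]]), 'eye': array([ 0.39666237, -0.24639565,  0.8979486 ]), 'attitude': array([-172.12109376,   -0.31095678,  -88.76157995])}
{'K': array([[430.63693492,   0.        , 322.11604092],
       [  0.        , 430.63693492, 236.90075892],
       [  0.        ,   0.        ,   1.        ]]), 'eye': array([0.2392206 , 0.63570905, 0.38497972]), 'attitude': array([ 1.62649556e+02, -1.08092012e-01, -1.03742724e+02])}
```

View pics/top0.png

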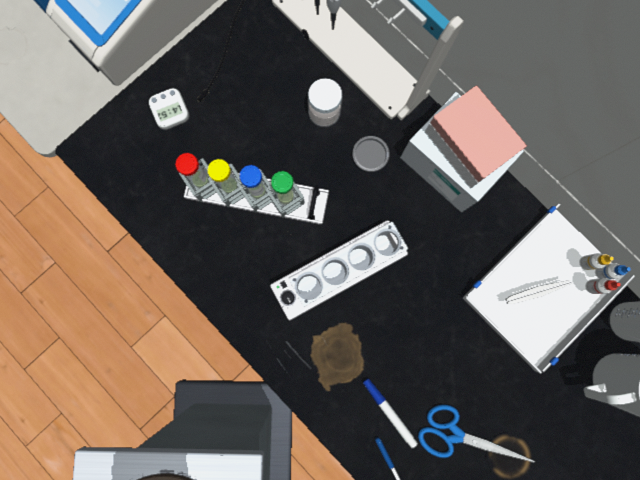

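View pics/scene0.png

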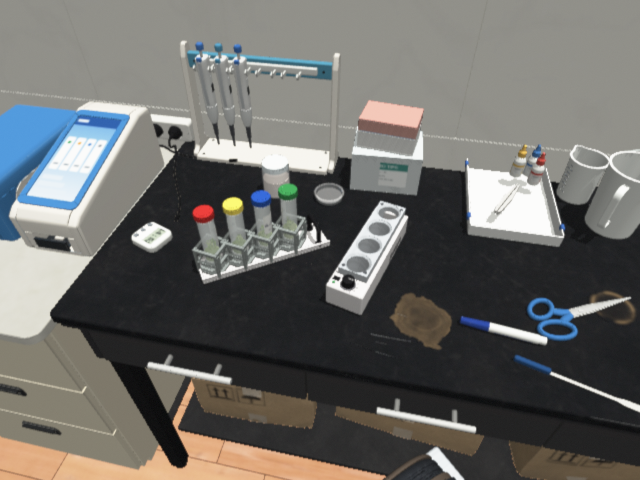

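Handle end is beside green (top view, ~(318,205)), so the order is green, blue, yellow, red. The dial is at ~(288,298) in the top view. I'll enlarge these areas next.

```bash
cat > h.py <<'E'
import numpy as np
from scipy.spatial.transform import Rotation as Ro
def ray(ci,u,v):
    d=np.linalg.inv(ci['K'])@[u,v,1]
    return Ro.from_euler('xyz',ci['attitude'],degrees=True).as_matrix()@d
def at(ci,u,v,z):
    d=ray(ci,u,v); e=np.array(ci['eye']); return e+d*(z-e[2])/d[2]
def proj(ci,p):
    c=Ro.from_euler('xyz',ci['attitude'],degrees=True).as_matrix().T@(np.array(p)-ci['eye'])
    q=ci['K']@c; return q[:2]/q[2]
E
python3 - <<'E'
import cv2
t=cv2.imread('pics/top0.png');s=cv2.imread('pics/scene0.png')
cv2.imwrite('pics/topA.png',cv2.resize(t[140:230,170:340],None,fx=4.5,fy=4.5,interpolation=cv2.INTER_CUBIC))
cv2.imwrite('pics/topB.png',cv2.resize(t[215:325,265:415],None,fx=5,fy=5,interpolation=cv2.INTER_CUBIC))
from h import *
from plant import r
c=r.camera_info('top')
for n,u,v in(('red',187,164),('yel',218.5,170),('blu',250,176.5),('grn',282.5,182)): print(n,at(c,u,v,.143))
for n,u,v in(('b1',308,286.5),('b2',334,272),('b3',360,257),('b4',386,243)): print(n,at(c,u,v,.066))
E
```

```text
red [ 0.61436343 -0.04412784  0.143     ]
yel [ 0.60597645 -0.09307357  0.143     ]
blu [ 0.59682266 -0.14192106  0.143     ]
grn [ 0.58930446 -0.19211012  0.143     ]
b1 [ 0.43374494 -0.23397554  0.066     ]
b2 [ 0.4585402 -0.2763137  0.066    ]
b3 [ 0.48437894 -0.31900269  0.066     ]
b4 [ 0.50876465 -0.36207244  0.066     ]
```

View pics/topA.png

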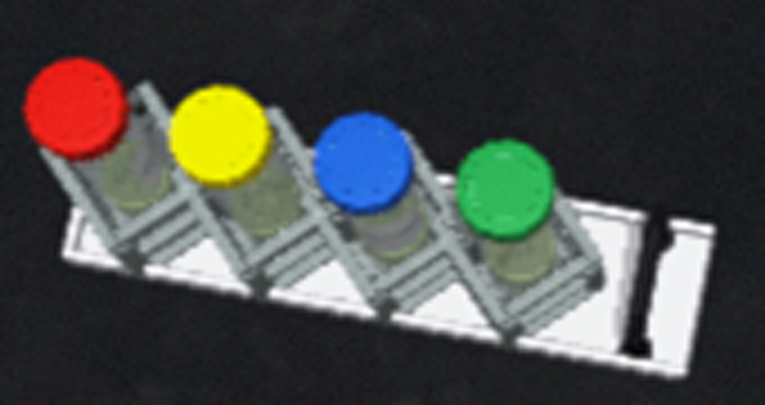

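View pics/topB.png

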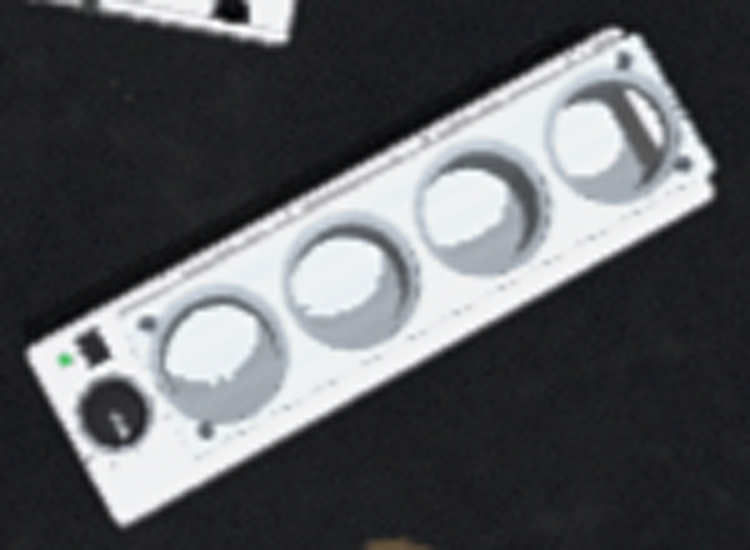

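Crops: cap-top centres at about (186.9,163.3) red, (218.9,169.3) yellow, (250.7,175.6) blue and (282.4,181.6) green. Bore rings at about (308.5,285.3), (334.9,270.7), (361.1,256.1) and (387.3,241.9), with the dial beside the first. Next I'll fit the rows, check them in the scene view and plan.

```bash
cat >> h.py <<'E'
def rows(pos,yaw,tgt,tyaw,n,roll=180):
    """n rows from (pos,yaw) to (tgt,tyaw), tool down; prints rounded rows"""
    pos=np.array(pos,float); tgt=np.array(tgt,float)
    for i in range(n):
        R=Ro.from_euler('xyz',[180,0,yaw],degrees=True).as_matrix()
        s=np.round(R.T@((tgt-pos)/(n-i))/.5,3); dy=np.round((tyaw-yaw)/(n-i)/60,3)
        print([float(x)+0. for x in s]+[0,0,float(-dy)+0.])
        pos=pos+R@s*.5; yaw+=dy*60
    return pos,yaw
E
python3 - <<'E'
from h import *
from plant import r
import json
c=r.camera_info('top');sc=r.camera_info('scene')
caps=np.array([at(c,u,v,.143) for u,v in((282.4,181.6),(250.7,175.6),(218.9,169.3),(186.9,163.3))])
b=np.array([at(c,u,v,.066) for u,v in((308.5,285.3),(334.9,270.7),(361.1,256.1),(387.3,241.9))])
k=np.array([75,25,-25,-75])/1e3
out={}
for n,P in(('c',caps),('h',b)):
    m=P.mean(0)[:2]; d=(k[:,None]*(P[:,:2]-m)).sum(0)/(k**2).sum()
    print(n,'scale',np.linalg.norm(d),'yaw',np.degrees(np.arctan2(d[1],d[0])))
    u=d/np.linalg.norm(d); f=m+k[:,None]*u; print(f.round(4).tolist(),'res',((P[:,:2]-f)*1e3).round(1).tolist())
    for p in f: print('scene px',proj(sc,[*p,.143 if n=='c' else .066]).round(1))
s=r.get_state();p,y=s['tcp_pos'],s['eef_rot'][2]
p,y=rows(p,y,[.42,.27,.26],-55,10);print('--')
p,y=rows(p,y,[.589,-.192,.20],-99.6,11)
E
python3 -c "
import cv2
s=cv2.imread('pics/scene0.png')
cv2.imwrite('pics/sA.png',cv2.resize(s[175:310,185:415],None,fx=3.4,fy=3.4,interpolation=cv2.INTER_CUBIC))"
```

```text
c scale 1.001459537867166 yaw -99.82596805775093
[[0.5899, -0.192], [0.5984, -0.1427], [0.607, -0.0935], [0.6155, -0.0442]] res [[0.0, 0.1], [-0.2, -0.2], [0.1, -0.2], [-0.0, 0.3]]
scene px [289.  188.1]
scene px [261.9 195.1]
scene px [233.9 202.3]
scene px [204.8 209.8]
h scale 0.9973748267989818 yaw 120.08629075836751
[[0.4357, -0.2345], [0.4607, -0.2778], [0.4858, -0.321], [0.5109, -0.3643]] res [[0.1, -0.3], [-0.0, -0.0], [0.1, 0.2], [-0.2, 0.1]]
scene px [358.1 261.8]
scene px [369.2 243.6]
scene px [379.5 226.8]
scene px [389.  211.2]
[0.069, 0.062, -0.012, 0, 0, 0.069]
[0.073, 0.057, -0.012, 0, 0, 0.069]
[0.077, 0.052, -0.012, 0, 0, 0.069]
[0.08, 0.046, -0.012, 0, 0, 0.069]
[0.084, 0.04, -0.012, 0, 0, 0.068]
[0.086, 0.034, -0.012, 0, 0, 0.069]
[0.089, 0.028, -0.012, 0, 0, 0.068]
[0.09, 0.022, -0.012, 0, 0, 0.069]
[0.092, 0.015, -0.012, 0, 0, 0.068]
[0.093, 0.009, -0.012, 0, 0, 0.069]
--
[0.086, 0.023, 0.011, 0, 0, 0.068]
[0.088, 0.017, 0.011, 0, 0, 0.067]
[0.089, 0.011, 0.011, 0, 0, 0.068]
[0.089, 0.004, 0.011, 0, 0, 0.067]
[0.089, -0.002, 0.011, 0, 0, 0.068]
[0.089, -0.009, 0.011, 0, 0, 0.067]
[0.088, -0.015, 0.011, 0, 0, 0.068]
[0.087, -0.021, 0.011, 0, 0, 0.067]
[0.085, -0.027, 0.011, 0, 0, 0.068]
[0.084, -0.033, 0.011, 0, 0, 0.067]
[0.081, -0.038, 0.01, 0, 0, 0.068]
```

View pics/sA.png

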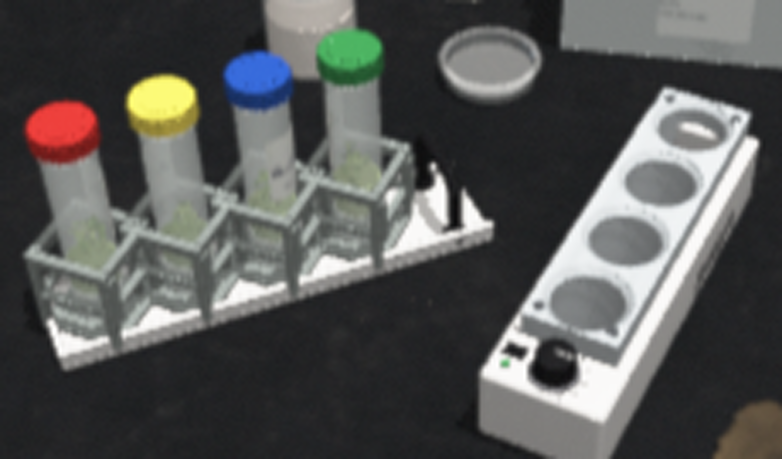

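The scene view agrees to about 1 px: green cap measured (287.9,189.1) against (289,188.1) predicted, bore 1 measured (358.2,263.2) against (358.1,261.8). Moving.

>>> carry_out([
  [0.069,0.062,-0.012,0,0,0.069],
  [0.073,0.057,-0.012,0,0,0.069],
  [0.077,0.052,-0.012,0,0,0.069],
  [0.08,0.046,-0.012,0,0,0.069],
  [0.084,0.04,-0.012,0,0,0.068],
], hand=1, squeeze=20)

```text
time_s: 0.72
tcp_pos: [0.2914, 0.4619, 0.2309]
eef_rot: [180.0, -0.0, -34.6]
contact_force: [0.4, 0.4, 1.0]
gripper_width: 0.0875
gripper_force: 0.0
```

>>> carry_out([
  [0.086,0.034,-0.012,0,0,0.069],
  [0.089,0.028,-0.012,0,0,0.068],
  [0.09,0.022,-0.012,0,0,0.069],
  [0.092,0.015,-0.012,0,0,0.068],
  [0.093,0.009,-0.012,0,0,0.069],
])

```text
time_s: 1.35
tcp_pos: [0.4207, 0.2688, 0.261]
eef_rot: [180.0, 0.0, -55.1]
contact_force: [-0.7, 1.6, -0.1]
gripper_width: 0.0876
gripper_force: 0.0
```

>>> carry_out([
  [0.086,0.023,0.011,0,0,0.068],
  [0.088,0.017,0.011,0,0,0.067],
  [0.089,0.011,0.011,0,0,0.068],
  [0.089,0.004,0.011,0,0,0.067],
  [0.089,-0.002,0.011,0,0,0.068],
])

```text
time_s: 1.98
tcp_pos: [0.4968, 0.0591, 0.2332]
eef_rot: [180.0, 0.0, -75.4]
contact_force: [0.5, -0.2, 1.1]
gripper_width: 0.0873
gripper_force: 0.0
```

>>> carry_out([
  [0.089,-0.009,0.011,0,0,0.067],
  [0.088,-0.015,0.011,0,0,0.068],
  [0.087,-0.021,0.011,0,0,0.067],
  [0.085,-0.027,0.011,0,0,0.068],
  [0.084,-0.033,0.011,0,0,0.067],
])

```text
time_s: 2.6
tcp_pos: [0.5742, -0.1509, 0.2055]
eef_rot: [180.0, 0.0, -95.7]
contact_force: [1.1, 1.3, -0.6]
gripper_width: 0.0875
gripper_force: 0.0
```

>>> carry_out([
  [0.081,-0.038,0.01,0,0,0.068],
  [0,0,0,0,0,0],
  [0,0,0,0,0,0],
])

```text
time_s: 2.98
tcp_pos: [0.5887, -0.1916, 0.2004]
eef_rot: [179.9, 0.0, -99.6]
contact_force: [0.4, -0.1, 0.3]
gripper_width: 0.0872
gripper_force: 0.0
```

Run:
```python
from plant import r
from h import *
import cv2,json
s=r.get_state();ci=r.camera_info('wrist');im=r.capture('wrist')
cv2.imwrite('pics/w1.png',im[:,:,::-1])
json.dump({k:np.array(v).tolist() for k,v in ci.items()},open('w1.json','w'))
print(s['tcp_pos'],s['eef_rot'],ci['eye'],ci['attitude'])
for p in [[0.5899,-0.192],[0.5984,-0.1427]]: print(proj(ci,[*p,.143]))
for p in [[0.4357, -0.2345], [0.4607, -0.2778]]: print(proj(ci,[*p,.066]))
```

```text
[ 0.58865305 -0.19164024  0.20040746] [ 1.79935717e+02  2.54986033e-03 -9.96146214e+01] [ 0.57505641 -0.271775    0.38524606] [ 1.62688631e+02 -9.52752303e-02  1.70444660e+02]
[319.08486471 245.96170789]
[318.93593089 321.55508793]
[521.47547683 122.56314885]
[483.11166631  64.89360806]
```

View pics/w1.png

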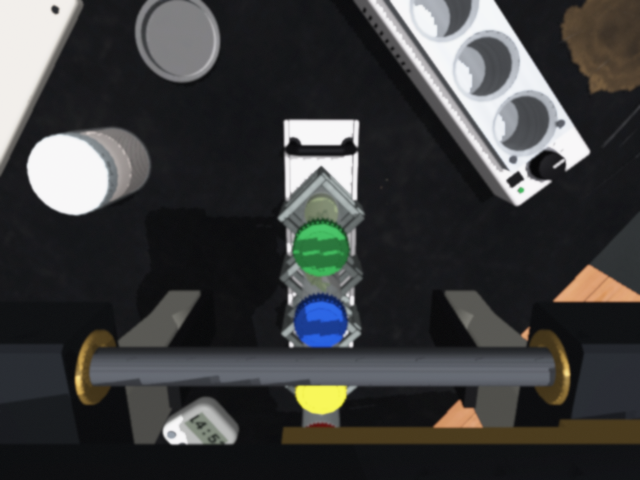

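Wrist view: green cap at (321,248) against (319,246) predicted, bore 1 at (524,123) against (521.5,122.6). So a small correction of about 1–2 mm toward −x. The tool is centred on green; descending to TCP z = 0.092 and gripping.

>>> carry_out([
  [-0.001,0,0.08,0,0,0.003],
  [0,0,0.08,0,0,0],
  [0,0,0.057,0,0,0],
  [0,0,0,0,0,0],
])

```text
time_s: 3.52
tcp_pos: [0.5876, -0.1899, 0.0908]
eef_rot: [179.8, -0.0, -99.7]
contact_force: [-0.3, 0.6, 1.8]
gripper_width: 0.0872
gripper_force: 0.0
```

>>> carry_out([
  [0,0,0,0,0,0],
  [0,0,0,0,0,0],
  [0,0,0,0,0,0],
  [0,0,0,0,0,0],
  [0,0,0,0,0,0],
], hand=0, squeeze=20)

```text
time_s: 4.15
tcp_pos: [0.5892, -0.1912, 0.0927]
eef_rot: [-180.0, 0.0, -99.8]
contact_force: [-0.7, -0.1, -0.2]
gripper_width: 0.0432
gripper_force: 0.0
```

>>> carry_out([
  [0,0,0,0,0,0],
  [0,0,0,0,0,0],
  [0,0,0,0,0,0],
  [0,0,0,0,0,0],
])

```text
time_s: 4.65
tcp_pos: [0.5892, -0.1911, 0.0925]
eef_rot: [180.0, -0.0, -99.8]
contact_force: [0.3, -0.1, 0.6]
gripper_width: 0.0334
gripper_force: 20.0
```

```bash
cat > plan.py <<'E'
from h import *
from plant import r
import sys
C=[(.5887,-.191),(.5972,-.1417),(.6058,-.0925),(.6143,-.0432)]
B=[(.434,-.2345),(.459,-.2778),(.4841,-.321),(.5092,-.3643)]
def full(i):
    zc,zh,zb=.092,.236,.0895
    print('lift');p,y=rows([*C[i],zc],-99.8,[*C[i],zh],-99.8,4)
    n=int(np.ceil(max(np.linalg.norm(np.subtract(B[i],C[i]))/.045,5)))
    print('carry');p,y=rows(p,y,[*B[i],zh],-59.9,n)
    print('down');p,y=rows(p,y,[*B[i],zb],y,5)
    print('up');p,y=rows(p,y,[*B[i],.2],y,3)
    if i<3:
        n=int(np.ceil(max(np.linalg.norm(np.subtract(B[i],C[i+1]))/.045,5)))
        print('next');p,y=rows(p,y,[*C[i+1],.2],-99.8,n)
        print('desc');rows(p,y,[*C[i+1],zc],y,3)
E
python3 -c "
from plan import *
for i in range(1): full(i)
s=r.get_state();print(s['tcp_pos'],s['gripper_width'])"
```

```text
lift
[0.0, 0.0, -0.072, 0, 0, 0.0]
[0.0, 0.0, -0.072, 0, 0, 0.0]
[0.0, 0.0, -0.072, 0, 0, 0.0]
[0.0, 0.0, -0.072, 0, 0, 0.0]
carry
[0.028, 0.058, 0.0, 0, 0, -0.133]
[0.019, 0.061, 0.0, 0, 0, -0.133]
[0.011, 0.063, 0.0, 0, 0, -0.133]
[0.002, 0.065, 0.0, 0, 0, -0.133]
[-0.008, 0.064, 0.0, 0, 0, -0.133]
down
[0.0, 0.0, 0.059, 0, 0, 0.0]
[0.0, 0.0, 0.058, 0, 0, 0.0]
[0.0, 0.0, 0.059, 0, 0, 0.0]
[0.0, 0.0, 0.058, 0, 0, 0.0]
[0.0, 0.0, 0.059, 0, 0, 0.0]
up
[0.0, 0.0, -0.074, 0, 0, 0.0]
[0.0, 0.0, -0.074, 0, 0, 0.0]
[0.0, 0.0, -0.073, 0, 0, 0.0]
next
[0.001, -0.075, 0.0, 0, 0, 0.133]
[-0.01, -0.075, 0.0, 0, 0, 0.133]
[-0.02, -0.072, 0.0, 0, 0, 0.133]
[-0.03, -0.069, 0.0, 0, 0, 0.133]
[-0.039, -0.064, 0.0, 0, 0, 0.133]
desc
[0.0, 0.0, 0.072, 0, 0, 0.0]
[0.0, 0.0, 0.072, 0, 0, 0.0]
[0.0, 0.0, 0.072, 0, 0, 0.0]
[ 0.58918289 -0.19112853  0.09247164] 0.03338334058724755
```

>>> carry_out([
  [0,0,-0.04,0,0,0],
  [0,0,-0.06,0,0,0],
  [0,0,-0.07,0,0,0],
  [0,0,-0.07,0,0,0],
  [0,0,-0.048,0,0,0],
])

```text
time_s: 5.28
tcp_pos: [0.5894, -0.1912, 0.2381]
eef_rot: [-179.9, 0.0, -99.8]
contact_force: [-0.1, 0.5, -2.0]
gripper_width: 0.0334
gripper_force: 20.0
```

>>> carry_out([
  [0.028,0.058,0,0,0,-0.133],
  [0.019,0.061,0,0,0,-0.133],
  [0.011,0.063,0,0,0,-0.133],
  [0.002,0.065,0,0,0,-0.133],
  [-0.008,0.064,0,0,0,-0.133],
])

```text
time_s: 5.9
tcp_pos: [0.4331, -0.2348, 0.2363]
eef_rot: [180.0, 0.0, -59.6]
contact_force: [0.5, 0.2, -0.6]
gripper_width: 0.0332
gripper_force: 20.0
```

>>> carry_out([
  [0,0,0,0,0,0],
  [0,0,0,0,0,0],
  [0,0,0,0,0,0],
])

```text
time_s: 6.28
tcp_pos: [0.4349, -0.2345, 0.2363]
eef_rot: [180.0, 0.0, -59.9]
contact_force: [0.2, -0.4, -1.0]
gripper_width: 0.0333
gripper_force: 20.0
```

Run:
```python
from plant import r
import cv2
s=r.get_state();print(s['tcp_pos'],s['eef_rot'])
w=r.capture('wrist')[:,:,::-1];c=r.capture('scene')[:,:,::-1]
cv2.imwrite('pics/g1.png',cv2.hconcat([cv2.resize(w,(400,300)),cv2.resize(c[120:320,180:447],(400,300))]))
```

```text
[ 0.43492178 -0.23451195  0.23626238] [ 1.79986876e+02  1.01377026e-02 -5.99067773e+01]
```

View pics/g1.png

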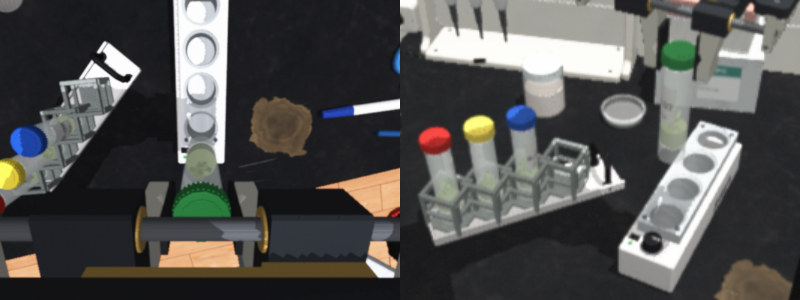

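Green hangs upright over the first bore, with its foot at about (200,165) in the wrist half, in line with the bore row. Lowering.

>>> carry_out([
  [0,-0.001,0.06,0,0,0],
  [0,0,0.06,0,0,0],
  [0,0,0.06,0,0,0],
  [0,0,0.05,0,0,0],
  [0,0,0.03,0,0,0],
])

```text
time_s: 7.0
tcp_pos: [0.4345, -0.2342, 0.105]
eef_rot: [179.9, 0.1, -59.9]
contact_force: [-0.0, 0.0, -0.5]
gripper_width: 0.0332
gripper_force: 20.0
```

>>> carry_out([
  [0,0,0.022,0,0,0],
  [0,0,0.008,0,0,0],
  [0,0,0,0,0,0],
  [0,0,0,0,0,0],
])

```text
time_s: 7.5
tcp_pos: [0.4352, -0.2345, 0.0921]
eef_rot: [-179.9, -0.0, -59.9]
contact_force: [0.6, -0.7, 0.5]
gripper_width: 0.0332
gripper_force: 20.0
```

>>> carry_out([
  [0,0,0.004,0,0,0],
  [0,0,0,0,0,0],
  [0,0,0,0,0,0],
])

```text
time_s: 7.88
tcp_pos: [0.4348, -0.2344, 0.0896]
eef_rot: [-180.0, -0.0, -59.9]
contact_force: [0.9, -0.1, -0.4]
gripper_width: 0.0331
gripper_force: 20.0
```

>>> carry_out([
  [0,0,0.001,0,0,0],
  [0,0,0,0,0,0],
])

```text
time_s: 8.12
tcp_pos: [0.4351, -0.2346, 0.0894]
eef_rot: [-180.0, -0.0, -59.9]
contact_force: [-0.0, 0.5, 4.1]
gripper_width: 0.0332
gripper_force: 20.0
```

>>> carry_out([
  [0,0,0,0,0,0],
  [0,0,0,0,0,0],
  [0,0,0,0,0,0],
  [0,0,0,0,0,0],
  [0,0,0,0,0,0],
], hand=1)

```text
time_s: 8.75
tcp_pos: [0.4347, -0.2344, 0.0889]
eef_rot: [180.0, 0.0, -59.9]
contact_force: [0.3, -0.9, 1.5]
gripper_width: 0.0777
gripper_force: 0.0
```

>>> carry_out([
  [0,0,0,0,0,0],
  [0,0,0,0,0,0],
  [0,0,-0.075,0,0,0],
  [0,0,-0.075,0,0,0],
  [0,0,-0.071,0,0,0],
])

```text
time_s: 9.38
tcp_pos: [0.4347, -0.2344, 0.2008]
eef_rot: [-180.0, -0.0, -59.9]
contact_force: [-0.0, 0.2, -1.0]
gripper_width: 0.0876
gripper_force: 0.0
```

Run:
```python
from plant import r
import cv2
s=r.get_state();print(s['tcp_pos'],s['eef_rot'])
c=r.capture('top')[:,:,::-1];d=r.capture('scene')[:,:,::-1]
cv2.imwrite('pics/g2.png',cv2.hconcat([cv2.resize(c[140:320,180:420],(400,300)),cv2.resize(d[120:320,180:447],(400,300))]))
from plan import *
full(0);print('=====');full(1)
```

```text
[ 0.43466422 -0.2344189   0.20077507] [-1.79988954e+02 -9.98281644e-03 -5.98748825e+01]
lift
[0.0, 0.0, -0.072, 0, 0, 0.0]
[0.0, 0.0, -0.072, 0, 0, 0.0]
[0.0, 0.0, -0.072, 0, 0, 0.0]
[0.0, 0.0, -0.072, 0, 0, 0.0]
carry
[0.028, 0.058, 0.0, 0, 0, -0.133]
[0.019, 0.061, 0.0, 0, 0, -0.133]
[0.011, 0.063, 0.0, 0, 0, -0.133]
[0.002, 0.065, 0.0, 0, 0, -0.133]
[-0.008, 0.064, 0.0, 0, 0, -0.133]
down
[0.0, 0.0, 0.059, 0, 0, 0.0]
[0.0, 0.0, 0.058, 0, 0, 0.0]
[0.0, 0.0, 0.059, 0, 0, 0.0]
[0.0, 0.0, 0.058, 0, 0, 0.0]
[0.0, 0.0, 0.059, 0, 0, 0.0]
up
[0.0, 0.0, -0.074, 0, 0, 0.0]
[0.0, 0.0, -0.074, 0, 0, 0.0]
[0.0, 0.0, -0.073, 0, 0, 0.0]
next
[0.001, -0.075, 0.0, 0, 0, 0.133]
[-0.01, -0.075, 0.0, 0, 0, 0.133]
[-0.02, -0.072, 0.0, 0, 0, 0.133]
[-0.03, -0.069, 0.0, 0, 0, 0.133]
[-0.039, -0.064, 0.0, 0, 0, 0.133]
desc
[0.0, 0.0, 0.072, 0, 0, 0.0]
[0.0, 0.0, 0.072, 0, 0, 0.0]
[0.0, 0.0, 0.072, 0, 0, 0.0]
=====
lift
[0.0, 0.0, -0.072, 0, 0, 0.0]
[0.0, 0.0, -0.072, 0, 0, 0.0]
[0.0, 0.0, -0.072, 0, 0, 0.0]
[0.0, 0.0, -0.072, 0, 0, 0.0]
carry
[0.063, 0.045, 0.0, 0, 0, -0.133]
[0.056, 0.054, 0.0, 0, 0, -0.133]
[0.048, 0.061, 0.0, 0, 0, -0.133]
[0.04, 0.067, 0.0, 0, 0, -0.133]
[0.029, 0.071, 0.0, 0, 0, -0.133]
down
[0.0, 0.0, 0.059, 0, 0, 0.0]
[0.0, 0.0, 0.058, 0, 0, 0.0]
[0.0, 0.0, 0.059, 0, 0, 0.0]
[0.0, 0.0, 0.058, 0, 0, 0.0]
[0.0, 0.0, 0.059, 0, 0, 0.0]
up
[0.0, 0.0, -0.074, 0, 0, 0.0]
[0.0, 0.0, -0.074, 0, 0, 0.0]
[0.0, 0.0, -0.073, 0, 0, 0.0]
next
[-0.029, -0.073, 0.0, 0, 0, 0.111]
[-0.037, -0.069, 0.0, 0, 0, 0.111]
[-0.045, -0.065, 0.0, 0, 0, 0.111]
[-0.052, -0.059, 0.0, 0, 0, 0.111]
[-0.059, -0.053, 0.0, 0, 0, 0.111]
[-0.064, -0.045, 0.0, 0, 0, 0.11]
desc
[0.0, 0.0, 0.072, 0, 0, 0.0]
[0.0, 0.0, 0.072, 0, 0, 0.0]
[0.0, 0.0, 0.072, 0, 0, 0.0]
```

View pics/g2.png

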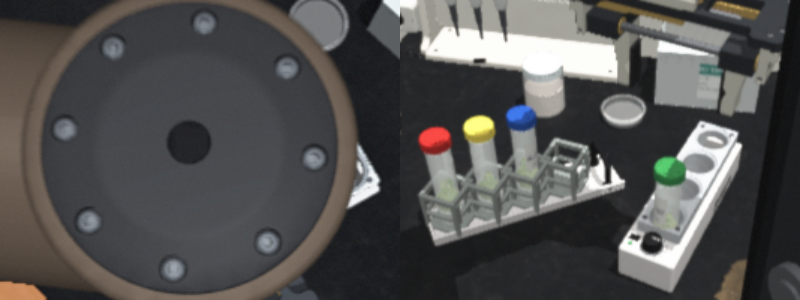

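Green stands upright in bore 1 (scene half, cap at ~(670,170)), the carrier's first block is empty and the rest are undisturbed. Next is blue.

>>> carry_out([
  [0.001,-0.075,0,0,0,0.133],
  [-0.01,-0.075,0,0,0,0.133],
  [-0.02,-0.072,0,0,0,0.133],
  [-0.03,-0.069,0,0,0,0.133],
  [-0.039,-0.064,0,0,0,0.133],
])

```text
time_s: 10.1
tcp_pos: [0.5988, -0.1409, 0.1988]
eef_rot: [180.0, -0.0, -100.0]
contact_force: [0.6, -0.0, 0.7]
gripper_width: 0.0875
gripper_force: 0.0
```

>>> carry_out([
  [0,0,0,0,0,0],
  [0,0,0,0,0,0],
  [0,0,0,0,0,0],
])

```text
time_s: 10.48
tcp_pos: [0.5973, -0.1421, 0.1995]
eef_rot: [180.0, 0.0, -99.8]
contact_force: [1.0, 0.0, -0.5]
gripper_width: 0.0877
gripper_force: 0.0
```

Run:
```python
from plant import r
from h import *
import cv2
s=r.get_state();print(s['tcp_pos'],s['eef_rot'])
ci=r.camera_info('wrist');im=r.capture('wrist');cv2.imwrite('pics/w2.png',im[:,:,::-1])
h=cv2.cvtColor(im,cv2.COLOR_RGB2HSV)
m=cv2.inRange(h,(100,140,80),(125,255,255));m[:, :230]=0;m[:,410:]=0
n,l,st,ce=cv2.connectedComponentsWithStats(m);i=1+st[1:,4].argmax();print(st[i],ce[i])
x,y,w,hh,_=st[i];print(at(ci,x+w/2,y+hh/2,.143))
```

```text
[ 0.59729371 -0.14207759  0.19951587] [ 1.79995320e+02  1.21065328e-03 -9.97614205e+01]
[ 293  218   56   58 2526] [320.66547902 246.89469517]
[ 0.59752346 -0.14192117  0.143     ]
```

Blue is centred under the tool to within 0.5 mm. Descending, gripping and lifting.

>>> carry_out([
  [0,0,0.08,0,0,0],
  [0,0,0.08,0,0,0],
  [0,0,0.055,0,0,0],
  [0,0,0,0,0,0],
])

```text
time_s: 11.02
tcp_pos: [0.5961, -0.1421, 0.0903]
eef_rot: [179.8, -0.0, -99.8]
contact_force: [0.3, -0.4, 0.2]
gripper_width: 0.0875
gripper_force: 0.0
```

>>> carry_out([
  [0,0,0,0,0,0],
  [0,0,0,0,0,0],
  [0,0,0,0,0,0],
  [0,0,0,0,0,0],
  [0,0,0,0,0,0],
], hand=0)

```text
time_s: 11.65
tcp_pos: [0.5981, -0.1416, 0.0922]
eef_rot: [-180.0, 0.0, -99.8]
contact_force: [-0.2, 0.5, 0.6]
gripper_width: 0.0432
gripper_force: 0.0
```

>>> carry_out([
  [0,0,0,0,0,0],
  [0,0,0,0,0,0],
  [0,0,0,0,0,0],
  [0,0,0,0,0,0],
])

```text
time_s: 12.15
tcp_pos: [0.598, -0.1417, 0.092]
eef_rot: [180.0, -0.0, -99.8]
contact_force: [0.1, 0.1, 0.4]
gripper_width: 0.0335
gripper_force: 20.0
```

>>> carry_out([
  [0,0,-0.04,0,0,0],
  [0,0,-0.06,0,0,0],
  [0,0,-0.07,0,0,0],
  [0,0,-0.07,0,0,0],
  [0,0,-0.048,0,0,0],
])

```text
time_s: 12.78
tcp_pos: [0.5983, -0.1417, 0.2376]
eef_rot: [-179.9, 0.0, -99.8]
contact_force: [-0.4, 0.4, -0.9]
gripper_width: 0.0332
gripper_force: 20.0
```

>>> carry_out([
  [0.063,0.045,0,0,0,-0.133],
  [0.056,0.054,0,0,0,-0.133],
  [0.048,0.061,0,0,0,-0.133],
  [0.04,0.067,0,0,0,-0.133],
  [0.029,0.071,0,0,0,-0.133],
])

```text
time_s: 13.4
tcp_pos: [0.4587, -0.2782, 0.2358]
eef_rot: [180.0, 0.0, -59.6]
contact_force: [-0.2, 0.2, -1.0]
gripper_width: 0.0331
gripper_force: 20.0
```

>>> carry_out([
  [0,0,0,0,0,0],
  [0,0,0,0,0,0],
  [0,0,0,0,0,0],
])

```text
time_s: 13.78
tcp_pos: [0.4603, -0.2771, 0.2358]
eef_rot: [180.0, 0.0, -59.9]
contact_force: [0.5, 0.6, -0.6]
gripper_width: 0.0332
gripper_force: 20.0
```

>>> carry_out([
  [0,0.003,0.06,0,0,0],
  [0,0,0.06,0,0,0],
  [0,0,0.06,0,0,0],
  [0,0,0.05,0,0,0],
  [0,0,0.03,0,0,0],
])

```text
time_s: 14.4
tcp_pos: [0.4585, -0.2776, 0.1045]
eef_rot: [179.9, 0.1, -59.8]
contact_force: [0.1, 0.6, -0.6]
gripper_width: 0.0332
gripper_force: 20.0
```

>>> carry_out([
  [0,0,0.022,0,0,0],
  [0,0,0.008,0,0,0],
  [0,0,0.002,0,0,0],
  [0,0,0,0,0,0],
  [0,0,0,0,0,0],
])

```text
time_s: 15.02
tcp_pos: [0.4588, -0.2784, 0.0905]
eef_rot: [-180.0, -0.0, -59.9]
contact_force: [-0.3, -0.1, -0.2]
gripper_width: 0.0332
gripper_force: 20.0
```

>>> carry_out([
  [0,0,0.003,0,0,0],
  [0,0,0,0,0,0],
  [0,0,0,0,0,0],
])

```text
time_s: 15.4
tcp_pos: [0.459, -0.2785, 0.0889]
eef_rot: [-180.0, -0.0, -59.9]
contact_force: [-0.7, -0.4, 3.7]
gripper_width: 0.0333
gripper_force: 20.0
```

>>> carry_out([
  [0,0,0,0,0,0],
  [0,0,0,0,0,0],
  [0,0,0,0,0,0],
  [0,0,0,0,0,0],
  [0,0,0,0,0,0],
], hand=1)

```text
time_s: 16.02
tcp_pos: [0.4585, -0.2783, 0.0884]
eef_rot: [180.0, 0.0, -59.9]
contact_force: [0.1, 0.4, -0.5]
gripper_width: 0.0778
gripper_force: 0.0
```

>>> carry_out([
  [0,0,0,0,0,0],
  [0,0,0,0,0,0],
  [0,0,-0.075,0,0,0],
  [0,0,-0.075,0,0,0],
  [0,0,-0.071,0,0,0],
])

```text
time_s: 16.65
tcp_pos: [0.4585, -0.2783, 0.2003]
eef_rot: [-180.0, -0.0, -59.9]
contact_force: [0.8, -0.5, -0.1]
gripper_width: 0.0875
gripper_force: 0.0
```

>>> carry_out([
  [-0.029,-0.073,0,0,0,0.111],
  [-0.037,-0.069,0,0,0,0.111],
  [-0.045,-0.065,0,0,0,0.111],
  [-0.052,-0.059,0,0,0,0.111],
  [-0.059,-0.053,0,0,0,0.111],
])

```text
time_s: 17.27
tcp_pos: [0.5815, -0.1229, 0.199]
eef_rot: [-180.0, 0.0, -93.4]
contact_force: [-0.1, 0.3, 0.4]
gripper_width: 0.0875
gripper_force: 0.0
```

>>> carry_out([
  [-0.064,-0.045,0,0,0,0.11],
  [0,0,0,0,0,0],
  [0,0,0,0,0,0],
  [0,0,0,0,0,0],
])

```text
time_s: 17.77
tcp_pos: [0.6046, -0.0939, 0.1991]
eef_rot: [180.0, -0.0, -99.8]
contact_force: [0.2, -0.1, -0.2]
gripper_width: 0.0879
gripper_force: 0.0
```

```bash
cat > look.py <<'E'
from plan import *
import cv2,sys
def look(lo,hi,name,i):
    s=r.get_state();print(s['tcp_pos'].round(4),s['eef_rot'].round(2))
    ci=r.camera_info('wrist');im=r.capture('wrist')
    m=cv2.inRange(cv2.cvtColor(im,cv2.COLOR_RGB2HSV),lo,hi);m[:, :230]=0;m[:,410:]=0;m[335:]=0
    n,l,st,ce=cv2.connectedComponentsWithStats(m);k=1+st[1:,4].argmax();x,y,w,h,_=st[k];print(st[k],at(ci,x+w/2,y+h/2,.143))
    d=r.capture('scene')[:,:,::-1]
    cv2.imwrite(f'pics/{name}.png',cv2.hconcat([cv2.resize(im[:,:,::-1],(400,300)),cv2.resize(d[120:320,180:447],(400,300))]))
    full(i)
E
python3 -c "
from look import *
look((22,140,80),(35,255,255),'w3',2)"
```

```text
[ 0.6046 -0.0939  0.1991] [180.    -0.   -99.79]
[ 292  221   56   49 1636] [ 0.60526834 -0.09490416  0.143     ]
lift
[0.0, 0.0, -0.072, 0, 0, 0.0]
[0.0, 0.0, -0.072, 0, 0, 0.0]
[0.0, 0.0, -0.072, 0, 0, 0.0]
[0.0, 0.0, -0.072, 0, 0, 0.0]
carry
[0.082, 0.027, 0.0, 0, 0, -0.111]
[0.078, 0.036, 0.0, 0, 0, -0.111]
[0.074, 0.045, 0.0, 0, 0, -0.111]
[0.068, 0.054, 0.0, 0, 0, -0.111]
[0.061, 0.061, 0.0, 0, 0, -0.111]
[0.053, 0.067, 0.0, 0, 0, -0.11]
down
[0.0, 0.0, 0.059, 0, 0, 0.0]
[0.0, 0.0, 0.058, 0, 0, 0.0]
[0.0, 0.0, 0.059, 0, 0, 0.0]
[0.0, 0.0, 0.058, 0, 0, 0.0]
[0.0, 0.0, 0.059, 0, 0, 0.0]
up
[0.0, 0.0, -0.074, 0, 0, 0.0]
[0.0, 0.0, -0.074, 0, 0, 0.0]
[0.0, 0.0, -0.073, 0, 0, 0.0]
next
[-0.05, -0.072, 0.0, 0, 0, 0.095]
[-0.057, -0.067, 0.0, 0, 0, 0.095]
[-0.063, -0.061, 0.0, 0, 0, 0.095]
[-0.069, -0.054, 0.0, 0, 0, 0.095]
[-0.074, -0.047, 0.0, 0, 0, 0.095]
[-0.078, -0.039, 0.0, 0, 0, 0.095]
[-0.082, -0.031, 0.0, 0, 0, 0.095]
desc
[0.0, 0.0, 0.072, 0, 0, 0.0]
[0.0, 0.0, 0.072, 0, 0, 0.0]
[0.0, 0.0, 0.072, 0, 0, 0.0]
```

View pics/w3.png

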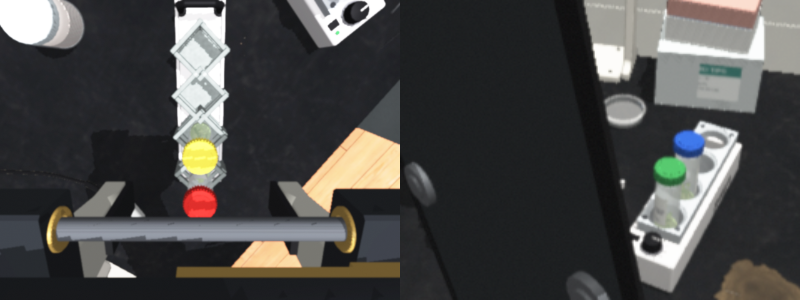

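Blue and green are both seated upright (scene half, (690,145) and (670,170)). Yellow is centred under the tool.

>>> carry_out([
  [-0.001,-0.001,0.08,0,0,0],
  [0,0,0.08,0,0,0],
  [0,0,0.054,0,0,0],
  [0,0,0,0,0,0],
])

```text
time_s: 18.38
tcp_pos: [0.6039, -0.0935, 0.0901]
eef_rot: [179.8, -0.1, -99.8]
contact_force: [0.4, -0.0, 1.3]
gripper_width: 0.0877
gripper_force: 0.0
```

>>> carry_out([
  [0,0,0,0,0,0],
  [0,0,0,0,0,0],
  [0,0,0,0,0,0],
  [0,0,0,0,0,0],
  [0,0,0,0,0,0],
], hand=0)

```text
time_s: 19.0
tcp_pos: [0.6058, -0.0928, 0.0922]
eef_rot: [-180.0, 0.0, -99.8]
contact_force: [0.2, 0.0, 0.9]
gripper_width: 0.0433
gripper_force: 0.0
```

>>> carry_out([
  [0,0,0,0,0,0],
  [0,0,0,0,0,0],
  [0,0,0,0,0,0],
  [0,0,0,0,0,0],
])

```text
time_s: 19.5
tcp_pos: [0.6057, -0.0928, 0.092]
eef_rot: [180.0, -0.0, -99.8]
contact_force: [0.2, -0.0, 1.0]
gripper_width: 0.0334
gripper_force: 20.0
```

>>> carry_out([
  [0,0,-0.04,0,0,0],
  [0,0,-0.06,0,0,0],
  [0,0,-0.07,0,0,0],
  [0,0,-0.07,0,0,0],
  [0,0,-0.048,0,0,0],
])

```text
time_s: 20.12
tcp_pos: [0.6059, -0.0928, 0.2376]
eef_rot: [-179.9, 0.0, -99.8]
contact_force: [0.1, -1.0, -0.6]
gripper_width: 0.0331
gripper_force: 20.0
```

>>> carry_out([
  [0.082,0.027,0,0,0,-0.111],
  [0.078,0.036,0,0,0,-0.111],
  [0.074,0.045,0,0,0,-0.111],
  [0.068,0.054,0,0,0,-0.111],
  [0.061,0.061,0,0,0,-0.111],
])

```text
time_s: 20.75
tcp_pos: [0.5033, -0.2845, 0.2358]
eef_rot: [180.0, 0.0, -66.3]
contact_force: [1.1, -0.6, -0.9]
gripper_width: 0.0335
gripper_force: 20.0
```

>>> carry_out([
  [0.053,0.067,0,0,0,-0.11],
  [0,0,0,0,0,0],
  [0,0,0,0,0,0],
  [0,0,0,0,0,0],
])

```text
time_s: 21.25
tcp_pos: [0.4845, -0.3205, 0.2359]
eef_rot: [-180.0, 0.0, -59.9]
contact_force: [-0.3, -0.0, -1.1]
gripper_width: 0.0333
gripper_force: 20.0
```

>>> carry_out([
  [0,0.001,0.06,0,0,0],
  [0,0,0.06,0,0,0],
  [0,0,0.06,0,0,0],
  [0,0,0.05,0,0,0],
  [0,0,0.03,0,0,0],
])

```text
time_s: 21.88
tcp_pos: [0.4837, -0.3205, 0.1047]
eef_rot: [179.9, 0.1, -59.8]
contact_force: [0.0, 0.1, -0.3]
gripper_width: 0.0334
gripper_force: 20.0
```

>>> carry_out([
  [0,0,0.022,0,0,0],
  [0,0,0.008,0,0,0],
  [0,0,0.002,0,0,0],
  [0,0,0.003,0,0,0],
  [0,0,0,0,0,0],
])

```text
time_s: 22.5
tcp_pos: [0.484, -0.3216, 0.089]
eef_rot: [-180.0, -0.0, -59.9]
contact_force: [0.5, 0.2, 0.2]
gripper_width: 0.033
gripper_force: 20.0
```

>>> carry_out([
  [0,0,0.001,0,0,0],
  [0,0,0,0,0,0],
  [0,0,0,0,0,0],
])

```text
time_s: 22.88
tcp_pos: [0.4844, -0.3218, 0.0889]
eef_rot: [-180.0, -0.1, -59.9]
contact_force: [-0.4, 0.8, 5.3]
gripper_width: 0.0334
gripper_force: 20.0
```

>>> carry_out([
  [0,0,0,0,0,0],
  [0,0,0,0,0,0],
  [0,0,0,0,0,0],
  [0,0,0,0,0,0],
  [0,0,0,0,0,0],
], hand=1)

```text
time_s: 23.5
tcp_pos: [0.4837, -0.3214, 0.0879]
eef_rot: [180.0, 0.0, -59.9]
contact_force: [-0.4, 0.4, 0.2]
gripper_width: 0.0776
gripper_force: 0.0
```

>>> carry_out([
  [0,0,0,0,0,0],
  [0,0,0,0,0,0],
  [0,0,-0.075,0,0,0],
  [0,0,-0.075,0,0,0],
  [0,0,-0.072,0,0,0],
])

```text
time_s: 24.12
tcp_pos: [0.4836, -0.3215, 0.2003]
eef_rot: [-180.0, -0.0, -59.9]
contact_force: [0.1, 0.2, -0.6]
gripper_width: 0.0878
gripper_force: 0.0
```

>>> carry_out([
  [-0.05,-0.072,0,0,0,0.095],
  [-0.057,-0.067,0,0,0,0.095],
  [-0.063,-0.061,0,0,0,0.095],
  [-0.069,-0.054,0,0,0,0.095],
  [-0.074,-0.047,0,0,0,0.095],
])

```text
time_s: 24.75
tcp_pos: [0.5774, -0.1215, 0.1991]
eef_rot: [-180.0, 0.0, -88.6]
contact_force: [0.6, -0.5, 0.5]
gripper_width: 0.0875
gripper_force: 0.0
```

>>> carry_out([
  [-0.078,-0.039,0,0,0,0.095],
  [-0.082,-0.031,0,0,0,0.095],
  [0,0,0,0,0,0],
  [0,0,0,0,0,0],
  [0,0,0,0,0,0],
])

```text
time_s: 25.38
tcp_pos: [0.6133, -0.0444, 0.199]
eef_rot: [180.0, -0.0, -99.8]
contact_force: [0.5, -0.1, -0.5]
gripper_width: 0.0877
gripper_force: 0.0
```

```bash
python3 -c "
from look import *
look((0,140,80),(8,255,255),'w4',3)"
```

```text
[ 0.6133 -0.0444  0.199 ] [180.   -0.  -99.8]
[ 291  222   59   59 2697] [ 0.61427441 -0.04170294  0.143     ]
lift
[0.0, 0.0, -0.072, 0, 0, 0.0]
[0.0, 0.0, -0.072, 0, 0, 0.0]
[0.0, 0.0, -0.072, 0, 0, 0.0]
[0.0, 0.0, -0.072, 0, 0, 0.0]
carry
[0.084, 0.012, 0.0, 0, 0, -0.083]
[0.082, 0.019, 0.0, 0, 0, -0.083]
[0.08, 0.027, 0.0, 0, 0, -0.083]
[0.078, 0.033, 0.0, 0, 0, -0.083]
[0.074, 0.04, 0.0, 0, 0, -0.083]
[0.071, 0.046, 0.0, 0, 0, -0.083]
[0.066, 0.053, 0.0, 0, 0, -0.083]
[0.061, 0.058, 0.0, 0, 0, -0.084]
down
[0.0, 0.0, 0.059, 0, 0, 0.0]
[0.0, 0.0, 0.058, 0, 0, 0.0]
[0.0, 0.0, 0.059, 0, 0, 0.0]
[0.0, 0.0, 0.058, 0, 0, 0.0]
[0.0, 0.0, 0.059, 0, 0, 0.0]
up
[0.0, 0.0, -0.074, 0, 0, 0.0]
[0.0, 0.0, -0.074, 0, 0, 0.0]
[0.0, 0.0, -0.073, 0, 0, 0.0]
```

View pics/w4.png

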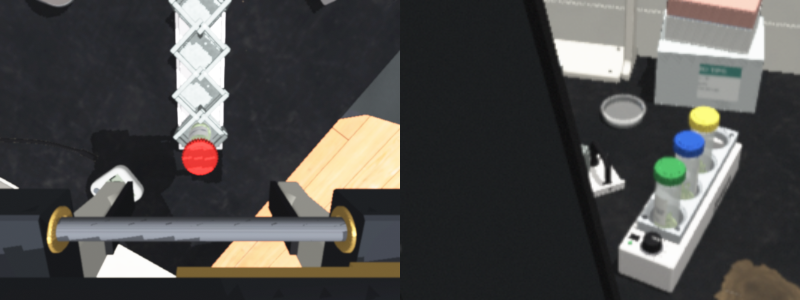

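Three tubes seated in order. Red is about 2 mm ahead along the row, so I correct for that and pick it.

>>> carry_out([
  [-0.004,-0.001,0.08,0,0,0],
  [0,0,0.08,0,0,0],
  [0,0,0.054,0,0,0],
  [0,0,0,0,0,0],
])

```text
time_s: 25.98
tcp_pos: [0.6128, -0.0426, 0.0901]
eef_rot: [179.8, -0.1, -99.8]
contact_force: [0.3, -0.0, -0.6]
gripper_width: 0.0878
gripper_force: 0.0
```

>>> carry_out([
  [0,0,0,0,0,0],
  [0,0,0,0,0,0],
  [0,0,0,0,0,0],
  [0,0,0,0,0,0],
  [0,0,0,0,0,0],
], hand=0)

```text
time_s: 26.6
tcp_pos: [0.6146, -0.0417, 0.0922]
eef_rot: [-180.0, 0.0, -99.8]
contact_force: [-0.3, 0.5, -0.4]
gripper_width: 0.0431
gripper_force: 0.0
```

>>> carry_out([
  [0,0,0,0,0,0],
  [0,0,0,0,0,0],
  [0,0,0,0,0,0],
  [0,0,0,0,0,0],
])

```text
time_s: 27.1
tcp_pos: [0.6146, -0.0417, 0.092]
eef_rot: [-180.0, 0.0, -99.8]
contact_force: [0.6, -0.8, 0.4]
gripper_width: 0.0335
gripper_force: 20.0
```

>>> carry_out([
  [0,0,-0.04,0,0,0],
  [0,0,-0.06,0,0,0],
  [0,0,-0.07,0,0,0],
  [0,0,-0.07,0,0,0],
  [0,0,-0.048,0,0,0],
])

```text
time_s: 27.72
tcp_pos: [0.6147, -0.0417, 0.2376]
eef_rot: [-179.9, 0.0, -99.8]
contact_force: [0.1, -0.8, -1.2]
gripper_width: 0.0333
gripper_force: 20.0
```

>>> carry_out([
  [0.084,0.012,0,0,0,-0.083],
  [0.082,0.019,0,0,0,-0.083],
  [0.08,0.027,0,0,0,-0.083],
  [0.078,0.033,0,0,0,-0.083],
  [0.074,0.04,0,0,0,-0.083],
])

```text
time_s: 28.35
tcp_pos: [0.5484, -0.2436, 0.2358]
eef_rot: [180.0, 0.0, -74.7]
contact_force: [0.7, 0.2, -0.6]
gripper_width: 0.0333
gripper_force: 20.0
```

>>> carry_out([
  [0.071,0.046,0,0,0,-0.083],
  [0.066,0.053,0,0,0,-0.083],
  [0.061,0.058,0,0,0,-0.084],
  [0,0,0,0,0,0],
  [0,0,0,0,0,0],
])

```text
time_s: 28.98
tcp_pos: [0.509, -0.3627, 0.2356]
eef_rot: [180.0, 0.0, -60.0]
contact_force: [-0.2, 0.7, -0.7]
gripper_width: 0.0332
gripper_force: 20.0
```

>>> carry_out([
  [0,0,0,0,0,0],
])

```text
time_s: 29.1
tcp_pos: [0.5096, -0.362, 0.2359]
eef_rot: [-180.0, 0.0, -59.8]
contact_force: [-0.2, 0.8, -0.9]
gripper_width: 0.0332
gripper_force: 20.0
```

>>> carry_out([
  [0.0035,0.003,0.06,0,0,0],
  [0,0,0.06,0,0,0],
  [0,0,0.06,0,0,0],
  [0,0,0.05,0,0,0],
  [0,0,0.03,0,0,0],
])

```text
time_s: 29.72
tcp_pos: [0.5089, -0.364, 0.1048]
eef_rot: [180.0, 0.1, -59.8]
contact_force: [-0.2, 1.1, -1.0]
gripper_width: 0.0333
gripper_force: 20.0
```

>>> carry_out([
  [0,0,0.022,0,0,0],
  [0,0,0.008,0,0,0],
  [0,0,0.002,0,0,0],
  [0,0,0.003,0,0,0],
  [0,0,0,0,0,0],
])

```text
time_s: 30.35
tcp_pos: [0.5092, -0.3652, 0.089]
eef_rot: [-180.0, -0.0, -59.9]
contact_force: [1.3, 1.4, -1.1]
gripper_width: 0.0333
gripper_force: 20.0
```

>>> carry_out([
  [0,0,0.001,0,0,0],
  [0,0,0,0,0,0],
  [0,0,0,0,0,0],
])

```text
time_s: 30.72
tcp_pos: [0.5094, -0.3654, 0.0889]
eef_rot: [-180.0, -0.1, -59.9]
contact_force: [-1.3, 0.1, 5.6]
gripper_width: 0.0333
gripper_force: 20.0
```

Touching the floor. Releasing, rising, and moving back (+y) to clear the view.

>>> carry_out([
  [0,0,0,0,0,0],
  [0,0,0,0,0,0],
  [0,0,0,0,0,0],
  [0,0,0,0,0,0],
  [0,0,0,0,0,0],
], hand=1)

```text
time_s: 31.35
tcp_pos: [0.5088, -0.365, 0.0878]
eef_rot: [180.0, 0.0, -59.9]
contact_force: [1.2, 0.4, -0.4]
gripper_width: 0.0776
gripper_force: 0.0
```

>>> carry_out([
  [0,0,0,0,0,0],
  [0,0,0,0,0,0],
  [0,0,-0.075,0,0,0],
  [0,0,-0.075,0,0,0],
  [0,0,-0.08,0,0,0],
])

```text
time_s: 31.98
tcp_pos: [0.5086, -0.3649, 0.204]
eef_rot: [180.0, 0.0, -59.9]
contact_force: [1.2, -0.2, 0.0]
gripper_width: 0.0877
gripper_force: 0.0
```

>>> carry_out([
  [-0.09,-0.03,0,0,0,0],
  [-0.09,-0.03,0,0,0,0],
  [-0.09,-0.03,0,0,0,0],
  [-0.09,-0.03,0,0,0,0],
  [-0.09,-0.03,0,0,0,0],
])

```text
time_s: 32.6
tcp_pos: [0.4603, -0.1315, 0.2031]
eef_rot: [-180.0, -0.0, -59.9]
contact_force: [1.6, 1.5, 0.9]
gripper_width: 0.0877
gripper_force: 0.0
```

Run:
```python
from plant import r
import cv2
s=r.get_state();print(s['tcp_pos'],s['time_s'])
t=r.capture('top')[:,:,::-1];d=r.capture('scene')[:,:,::-1]
cv2.imwrite('pics/end.png',cv2.hconcat([cv2.resize(t[140:320,180:420],(400,300)),cv2.resize(d[150:310,300:440],(400,457))[:300]]))
```

```text
[ 0.46033177 -0.13148245  0.20314103] 32.6
```

View pics/end.png

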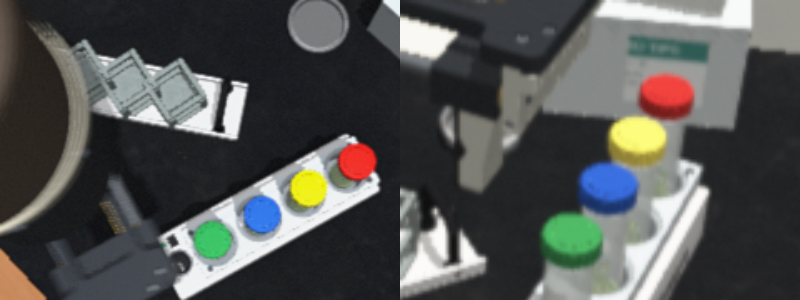

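All four tubes stand at equal height and spacing: green at the dial, then blue, yellow and red. The gripper is clear, so I'm handing in.

```bash
python3 -c "
from plant import r
print(r.close_job())"
```

```text
the job is handed in; nothing more can be done
None
```

The job is handed in: I loaded green, blue, yellow and red in that order from the dial end, and the last pictures show all four upright and right down in their bores, at about 33 s of the 106 s allowed.

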